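# Press a label holder home behind the lip of a seal display step

### The arm

A 6-joint arm with a two-finger parallel gripper is mounted at the origin on a cart in front of the work surface, level with it; the furniture and walls round the work are solid. World frame = base frame: x ahead of the robot, y to its left, z up, the work surface at z = 0. Lengths are in mm, angles in rad, forces in N, time in s.
With the tool pointing down it reaches from about 350 to 775 mm from the base axis. Payload 7.3 kg.
Tool frame: the origin (TCP) lies midway between the tips of the shut fingers; the grasp point (between the pads) lies 19 mm behind it; z points along the fingers, y is the line along which they close (so a half turn about z gives the same grasp; the last joint's range is limited). The gripper opens to 92 mm and grips with 3 to 60 N. Pads are 19 mm wide; open, the fingers measure 130 mm over their backs; the gripper's body (75 mm by 190 mm) begins 47 mm behind the grasp point.
Start: joints at [1.17, 0.342, 1.524, -0, 1.275, -0.146], TCP at [132.311, 508.073, 226.741] pointing down, gripper open.
Joint ranges: [-2.53, 2.53], [-0.77, 2.02], [0.04, 2.7], [-1, 4.14], [0.28, 2.66], [-3.11, 3.11]. Speed limits (rad/s): [2.57, 2.57, 3.14, 3.14, 3.14, 3.14].

### API

Orientations are given as [roll, pitch, yaw] about the fixed x, y, z axes, in that order (R = Rz(yaw) Ry(pitch) Rx(roll)).
In Python, from plant import bot gives the robot as it stands.
- The arm moves only by the tool jog_arm, never from a script. Its arguments are lists of equal length, an entry for each row: "dp": the shift along the tool's x, y, z in m, a list of three; "twist": the turn about the tool's z in degrees. A call has 1 to 10 rows; each row shifts and turns the commanded pose from where the row before left it, along the tool's axes as they then stand; what a row does not reach is not made up. A row lasts 1/8 s, in which the tool goes at most 62.5 mm and 10.7 degrees, less where a joint would pass 70% of its speed; a pose out of reach is approached as far as the arm can. A call is refused whole if a number of a shift passes 0.0625 or a number of a turn 10.7, either way. A call with a gripper value outside its range is refused whole. "jaw" is the finger opening in m, from 0 to 0.0918, set as the call begins (left out, the last holds). The fingers move at their own pace and stop on an object; the grip force is fixed at half the most. Time passes only in rows, so rows that do not move let the fingers close. It gives the time, the measured TCP pose, the force, the opening and the grip force at its end, in the units of the state.
- bot.get_obs(): the state, without advancing time (a new reading comes with each control period).
- bot.capture(name): name is "scene" or "top" or "wrist"; returns the picture (420x560x3 uint8, blue, green, red); there is no depth.
- bot.camera_params(name): a dict with "fx", "fy", "cx", "cy" (pixels), "R" (3x3) and "t" (3): a world point X has camera coordinates R X + t. Camera axes: x right, y down, z forward; pixel columns grow to the right and rows downward; lengths in mm; the calibration is good to about 2 mm. A picture is of the moment at which its call begins: read the wrist's pose just before it. camera_params takes no time and is no camera call; for the wrist camera it gives the pose at the moment of the call.
- bot.close_job(): hands the job in; it is judged then, once.
Trained networks look in the newest picture that a camera, given by its name, has taken for a name from the list of things; names that differ only in an ending like _2 or _b are one class to them, and where a whole thing is asked for, a point or a joint stands for the part that bears it (a point fixed in the world has none). Each returns a list of dicts, best first, with "confidence" (0 to 1); they miss things now and then, are a little off and sometimes report something else, mostly with a low value. They report only what shows in the picture. A call takes as long as a camera call. They do not tell look-alikes from the thing itself.
- bot.find_in(camera, label): "bbox" ([centre column, centre row, width, height] in pixels, round what is visible of it).
- bot.masks_of(camera, label): "pixels" (420x560 bool, what is visible of it) and "bbox" ([centre column, centre row, width, height] in pixels, round what is visible of it).
The state is a dict: "time": time; "joint_positions": joint angles; "dq": joint speeds; "tau": joint torques, N m; "tool_pos": TCP position; "tcp_rot": TCP orientation; "contact_force": force on the tool from outside, world axes, zero at the start; "moment": the same for the moment, N m; "grip_width": finger opening in mm; "finger_force": force on a finger pad.
Only numpy, scipy, OpenCV 4.12 (cv2) and the standard library are available. Lean on these libraries where they do the work, as an engineer would, in place of code of your own. Each camera call takes 0.05 s, during which the arm holds its last target. There are 200 camera calls.

### The job

Lift the deep wooden lid off the tray by its knob and stand it upright on the desk beside the tray, let go of it. Then take the label holder out of the tray by its black grip and push it straight down into the slot behind the front lip of the low display step, against the sprung bar you will feel at the bottom, until its shoulders come down onto the metal end blocks of the slot. Finish while still gripping the holder and keeping it pressed home (the bar would push it up again), without forcing it and without disturbing the other things on the desk.

Things in the scene. Friction and masses are not known exactly. Their poses are not given: they have to be found in the camera images.
- tray: Wooden tray, fixed to the desk: base board 80 mm (x) x 124 mm (y) x 6 mm, on it a plinth 45 x 88 mm whose top is 16 mm above the desk, with a groove 6 x 60 mm and 10 mm deep along y, in which the label holder stands. Origin: centre of its underside, on the desk; z up.
- lid: Deep wooden cover, open below, 58 (x) x 104 (y) x 72 mm high, 4 mm walls, 0.14-0.28 kg, standing loosely on the tray's base board over the holder; lift it 80 mm straight up to clear. Knob on top, mid: stem 14 mm across from 72 to 86 mm, round head 22 mm across from 86 to 106 mm above the rim. Origin: centre of the open lower rim, z up; at the start 6 mm above the desk, axes as the tray's.
- holder: Label holder, 68 mm high, 0.06 kg, both faces alike, thin along x. Steel tongue 56 (y) x 4 mm (x), rounded lower edge, from 0 to 24 mm; card plate 80 x 4 mm from 24 to 44 mm, its 12 mm shoulders (underside at 24 mm) beyond the tongue; black grip 40 (y) x 10 mm (x) from 44 to 68 mm. Origin: centre of the lower edge; z up. Starts upright in the tray's groove, 6 mm above the desk, axes as the tray's.
- stand: Low wooden display step, fixed to the desk, 105 mm (x) x 94 mm (y), 40 mm high, with two seals lying on its top at the back. Along its front (-x) edge runs a slot for the label holder, behind an aluminium lip. Origin: on the desk under the step, 40 mm behind the slot's centre line (the lip's front face is 47.5 mm before it, the back face 57.5 mm behind it); z up, x from the lip to the back.
- slot (a point): Middle of the slot's mouth, level with the tops of its end blocks, 40 mm above the desk. x across the slot (to the back), y along it, z up. Slot 7 mm wide, flared at the mouth, 62 mm long between two aluminium end blocks 16 mm long. The free bar's top is 15 mm below this point. Home: shoulders on the end blocks, the holder's origin 24 mm below this point, the bar pressed down 9 mm.
- bar (a joint): Sprung brass bar in the bottom of the slot, 58 mm long: 0 = free (up), 0.009 = pressed down by a holder that is home, 0.010 = its stop. It pushes up with 2.4 N when free, rising by 0.6 N per mm to about 8 N at home.
- mug: Bystander: dark brown mug, 90 mm wide, 94 mm high, to the right of the work. Origin: centre of its underside.
- strip: Bystander: black toothed strip 16 x 125 x 14 mm lying on the desk between the tray and the step. Origin: centre of its underside.
- seal_a: Bystander: pale lying seal 15 x 60 x 15 mm, at the back of the display step's top. Origin: centre of its underside.
- seal_b: Bystander: red-brown lying seal 15 x 45 x 15 mm, on the display step's top in front of the pale one, about 60 mm behind the slot. Origin: centre of its underside.
- whetstone: Bystander: whetstone in a dark sleeve 30 x 88 x 17 mm, on the desk to the left. Origin: centre of its underside.
- slip: Bystander: wooden slip 17 x 88 x 9 mm lying on the desk near the robot. Origin: centre of its underside.
There are look-alikes about, which are no part of the job. Leave any purple look-alike of the lid alone.

How it is judged:
By the outcome, as a careful person would: the job done as asked, in the order asked, and still so for the second after the job is handed in, while the arm keeps its last pose, push and grip.
It also fails if it takes over 64 s, if anything falls off the work surface, if the arm or the gripper's body presses on something with over 40 N, if the wrist force passes 120 N, or if a joint passes its speed limit or range.

## Working session

There is one attempt and no reset: what is moved stays moved. The work goes in short steps, Python scripts to look and compute and a tool call to move; the robot and the scene stay as the last step left them, time stands still between calls to the robot, and variables do not carry over. Pictures are saved under pics/ and viewed, at most 10 in all, crops included, and the job is handed in when it is done.

Besides the shell and the picture viewer there is one more tool, called in YAML: its name, and indented under it one key for each argument. jog_arm: Moves the arm, as the interface text tells. Its arguments: {"type":"object","properties":{"dp":{"type":"array"},"twist":{"type":"array"},"jaw":{"type":"number"}},"required":["dp","twist"]}

```bash
ls; mkdir -p pics
cat > h.py <<'E'
import numpy as np, cv2
from plant import bot
def ray(cam,u,v,z):
    p=bot.camera_params(cam);R=np.array(p["R"]);t=np.array(p["t"])
    C=-R.T@t; d=R.T@np.array([(u-p["cx"])/p["fx"],(v-p["cy"])/p["fy"],1])
    return C+d*(z-C[2])/d[2]
def proj(cam,X):
    p=bot.camera_params(cam);c=np.array(p["R"])@np.array(X)+np.array(p["t"])
    return np.array([p["cx"]+p["fx"]*c[0]/c[2],p["cy"]+p["fy"]*c[1]/c[2]])
E
python3 - <<'E'
from h import *
o=bot.get_obs();print(o)
s=bot.capture("scene");t=bot.capture("top")
cv2.imwrite("pics/s0.png",s);cv2.imwrite("pics/t0.png",t)
for c in("scene","top"):
    p=bot.camera_params(c);R=np.array(p["R"]);print(c,p["fx"],-R.T@np.array(p["t"]),R[2])
    for l in("lid","tray","stand","strip","mug","whetstone","slip","seal_a","holder"):
        print(c,l,[(np.round(d["bbox"]).tolist(),round(d["confidence"],2)) for d in bot.find_in(c,l)])
E
```

```text
pics
{'time': 0.0, 'joint_positions': array([ 1.16999409e+00,  3.42693872e-01,  1.52502513e+00, -8.51532519e-08,
        1.27541442e+00, -1.45970653e-01]), 'dq': array([ 0.00011722,  0.00042855,  0.00118863, -0.00084958,  0.00079078,
        0.00022199]), 'tau': array([ 1.46714825e-03, -4.31227648e+01, -2.44226611e+01,  7.17929564e-02,
        5.58107521e-02, -1.08032889e-04]), 'tool_pos': array([132.14263834, 507.66746918, 226.0571167 ]), 'tcp_rot': array([-3.14006826e+00, -2.24027670e-04,  2.88676092e+00]), 'contact_force': array([-0.4187823 , -0.83248779, -0.1088598 ]), 'moment': array([-0.02575208,  0.01202166,  0.01638089]), 'finger_force': 0.0, 'grip_width': 91.57687319899789}
scene 424.634106073661 [-267.8215743  -683.75859916  585.36792537] [ 0.59860306  0.68782846 -0.41056836]
scene lid [([171.0, 196.0, 32.0, 26.0], 0.95), ([292.0, 214.0, 38.0, 39.0], 0.91)]
scene tray [([294.0, 230.0, 41.0, 16.0], 0.68), ([359.0, 249.0, 49.0, 31.0], 0.57)]
scene stand [([359.0, 250.0, 49.0, 30.0], 0.76), ([433.0, 271.0, 41.0, 46.0], 0.17)]
scene strip [([291.0, 213.0, 40.0, 41.0], 0.52), ([
[... 229 characters left out ...]
92577 [ 338.26647588  199.74084814 1478.64104977] [ 1.10555559e-01  4.01889780e-04 -9.93869864e-01]
top lid [([131.0, 269.0, 48.0, 43.0], 0.92), ([272.0, 192.0, 41.0, 29.0], 0.66)]
top tray [([275.0, 196.0, 41.0, 30.0], 0.68), ([364.0, 191.0, 36.0, 43.0], 0.23)]
top stand [([365.0, 188.0, 30.0, 35.0], 0.88)]
top strip [([324.0, 178.0, 44.0, 7.0], 0.68), ([274.0, 196.0, 44.0, 32.0], 0.55), ([450.0, 181.0, 53.0, 33.0], 0.47)]
top mug [([449.0, 181.0, 53.0, 30.0], 0.62)]
top whetstone [([214.0, 265.0, 30.0, 9.0], 0.73), ([326.0, 179.0, 40.0, 7.0], 0.16)]
top slip [([289.0, 247.0, 18.0, 29.0], 0.55)]
top seal_a [([368.0, 174.0, 23.0, 10.0], 0.51), ([358.0, 183.0, 18.0, 4.0], 0.47)]
top holder []
```

Run:
```python
from h import *
s=cv2.imread("pics/s0.png");t=cv2.imread("pics/t0.png")
a=cv2.resize(s[150:320,120:480],None,fx=2.2,fy=2.2,interpolation=cv2.INTER_CUBIC)
cv2.imwrite("pics/s0c.png",a)
b=cv2.resize(t[120:310,90:490],None,fx=2,fy=2,interpolation=cv2.INTER_CUBIC)
cv2.imwrite("pics/t0c.png",b)
for n,u,v,z in(("lid",272,192,78),("stand",365,188,40),("slip",289,247,5),("strip",325,178.5,10),("whet",214,265,17),("lid2",131,269,78),("mug",449,181,94)): print(n,ray("top",u,v,z).round())
```

```text
lid [551. 246.  78.]
stand [574. -14.  40.]
slip [405. 197.   5.]
strip [604.  97.  10.]
whet [349. 406.  17.]
lid2 [333. 620.  78.]
mug [ 589. -234.   94.]
```

View pics/s0c.png

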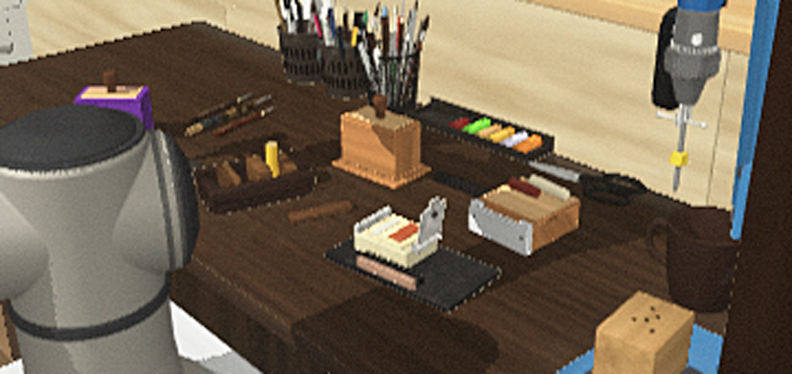

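View pics/t0c.png

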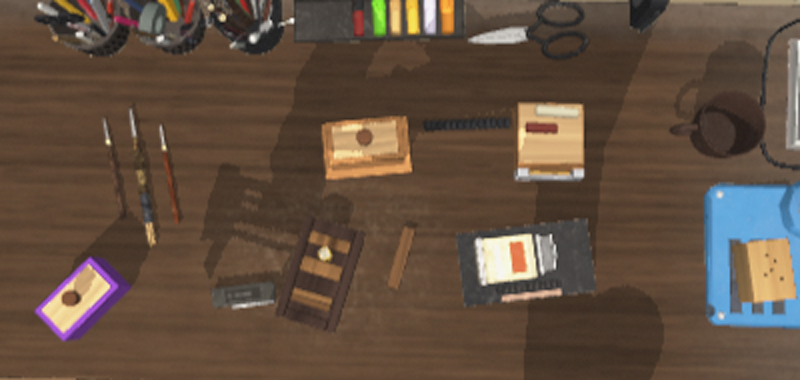

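Candidates for the lid are the wooden box with a knob (scene 293,214; top 272,192) and the purple box (scene 171,196; top 131,269). The wooden one stands on the tray, so that is my lid, and the purple one stays untouched. The step is at top (365,188) with its aluminium lip facing the robot. The desk left of the tray, around top (220,195), is free. I'll move above the tray and look from close by.

jog_arm:
  dp:
    - [-0.0434,-0.0158,-0.0074]
    - [-0.0434,-0.0158,-0.0074]
    - [-0.0434,-0.0158,-0.0074]
    - [-0.0434,-0.0158,-0.0074]
    - [-0.0434,-0.0158,-0.0074]
    - [-0.0434,-0.0158,-0.0074]
    - [-0.0434,-0.0158,-0.0074]
    - [-0.0434,-0.0158,-0.0074]
    - [-0.0434,-0.0158,-0.0074]
    - [-0.0434,-0.0158,-0.0074]
  twist: [0,0,0,0,0,0,0,0,0,0]
  jaw: 0.0918

```text
time: 2.25
tool_pos: [513.6, 244.8, 301.0]
tcp_rot: [3.141, 0.0, 2.887]
contact_force: [0.6, 0.4, -0.4]
grip_width: 91.6
finger_force: 0.0
```

jog_arm:
  dp:
    - [0,0,0]
    - [0,0,0]
    - [0,0,0]
    - [0,0,0]
    - [0,0,0]
    - [0,0,0]
    - [0,0,0]
    - [0,0,0]
  twist: [10.6,10.6,10.6,10.6,10.6,10.6,10.6,0]

```text
time: 3.25
tool_pos: [512.4, 245.8, 300.7]
tcp_rot: [-3.141, 0.0, 1.593]
contact_force: [-0.3, -0.2, -0.8]
grip_width: 91.7
finger_force: 0.0
```

Run:
```python
from h import *
o=bot.get_obs();print(o["tool_pos"],o["tcp_rot"],o["time"],o["contact_force"])
w=bot.capture("wrist");cv2.imwrite("pics/w1.png",w)
p=bot.camera_params("wrist");R=np.array(p["R"]);print(p["fx"],-R.T@np.array(p["t"]),R[2])
for l in("lid","tray","stand","strip"):
  for d in bot.masks_of("wrist",l):
    m=d["pixels"].astype(np.uint8); print(l,round(d["confidence"],2),np.round(d["bbox"]).tolist(),m.sum(),cv2.minAreaRect(cv2.findNonZero(m)) if m.sum() else 0)
```

```text
[512.4461735  245.75957719 300.6727949 ] [-3.14148136e+00  1.51164616e-06  1.59345635e+00] 3.25 [-0.27092655 -0.22301036 -0.7836167 ]
373.3287396269434 [511.47929695 315.12432712 459.55036951] [ 0.00625781 -0.26346395 -0.96464894]
tray 0.91 [320.0, 168.0, 66.0, 107.0] 1396 ((323.7718505859375, 167.39825439453125), (101.236572265625, 68.30178833007812), 85.42607879638672)
tray 0.45 [328.0, 176.0, 62.0, 105.0] 5912 ((329.8647155761719, 176.1680908203125), (103.81584167480469, 59.771629333496094), 84.99935913085938)
strip 0.64 [348.0, 279.0, 12.0, 90.0] 640 ((347.5, 277.5), (89.0, 13.0), 90.0)
```

View pics/w1.png

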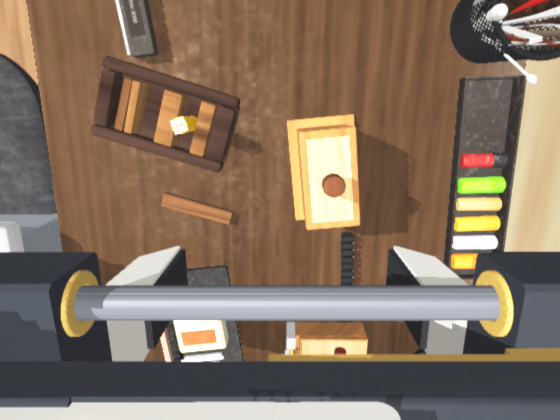

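The wrist view shows the wooden lid with its knob at (334,185), the tray edge from (288,122) to (298,219), the strip at (347,277), and the step's near end at (330,335). The purple box is out of view. This next crop is the close check of my choice.

Run:
```python
from h import *
w=cv2.imread("pics/w1.png")
cv2.imwrite("pics/w1c.png",cv2.resize(w[105:245,270:380],None,fx=4.2,fy=4.2,interpolation=cv2.INTER_CUBIC))
for n,u,v,z in(("knob",334,185,110),("tTL",288,122,6),("tTR",354,115,6),("tBL",298,219,6)):print(n,ray("wrist",u,v,z).round(1))
```

```text
knob [558.4 245.4 110. ]
tTL [513.8 299.3   6. ]
tTR [591.3 309.    6. ]
tBL [529.2 179.9   6. ]
```

View pics/w1c.png

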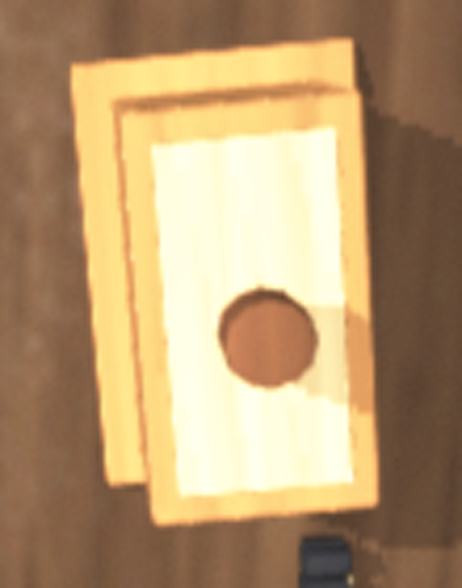

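The close crop confirms it: plain wood, knob centre at (334,185.2), standing on the tray board. Tray size measures 78 x 120 against 80 x 124, centre about (560,245), yaw about +7.2°. I'll go to the knob.

jog_arm:
  dp:
    - [0,0,0]
    - [-0.0033,0.023,0.02]
    - [-0.0033,0.023,0.04]
    - [0,0,0.05]
    - [0,0,0.05]
    - [0,0,0.036]
    - [0,0,0.02]
    - [0,0,0]
  twist: [-5.9,0,0,0,0,0,0,0]

```text
time: 4.5
tool_pos: [557.9, 244.6, 83.1]
tcp_rot: [-3.138, 0.001, 1.696]
contact_force: [0.9, 0.5, 1.2]
grip_width: 91.5
finger_force: 0.0
```

jog_arm:
  dp:
    - [0,0,0]
    - [0,0,0]
    - [0,0,0]
    - [0,0,0]
    - [0,0,0]
    - [0,0,0]
  twist: [0,0,0,0,0,0]
  jaw: 0.0

```text
time: 5.25
tool_pos: [559.0, 244.9, 84.8]
tcp_rot: [3.141, -0.0, 1.695]
contact_force: [-0.5, 0.2, 0.4]
grip_width: 36.8
finger_force: 0.0
```

jog_arm:
  dp:
    - [0,0,0]
    - [0,0,0]
    - [0,0,0]
    - [0,0,0]
    - [0,0,0]
  twist: [0,0,0,0,0]

```text
time: 5.88
tool_pos: [558.9, 244.9, 84.7]
tcp_rot: [-3.141, -0.0, 1.695]
contact_force: [-1.0, 0.8, 0.5]
grip_width: 21.3
finger_force: 30.0
```

jog_arm:
  dp:
    - [0,0,-0.01]
    - [0,0,-0.02]
    - [0,0,-0.02]
    - [0,0,-0.02]
    - [0,0,-0.02]
    - [0,0,-0.01]
    - [0,0,0]
  twist: [0,0,0,0,0,0,0]

```text
time: 6.75
tool_pos: [559.2, 245.0, 185.4]
tcp_rot: [3.14, -0.0, 1.695]
contact_force: [-1.2, -0.0, -3.8]
grip_width: 21.0
finger_force: 30.0
```

jog_arm:
  dp:
    - [0.02,0,0]
    - [0.03,0,0]
    - [0.035,0,0]
    - [0.03,0,0]
    - [0.02,0,0]
    - [0,0,0.02]
    - [0,0,0.03]
    - [0,0,0.03]
    - [0,0,0.016]
    - [0,0,0]
  twist: [0,0,0,0,0,0,0,0,0,0]

```text
time: 8.0
tool_pos: [541.6, 378.7, 87.4]
tcp_rot: [-3.139, 0.001, 1.695]
contact_force: [0.6, -0.6, -1.7]
grip_width: 20.8
finger_force: 30.0
```

jog_arm:
  dp:
    - [0,0,0.004]
    - [0,0,0.003]
    - [0,0,0.002]
    - [0,0,0]
  twist: [0,0,0,0]

```text
time: 8.5
tool_pos: [542.3, 378.9, 79.9]
tcp_rot: [3.141, -0.0, 1.695]
contact_force: [-0.4, 0.6, -3.0]
grip_width: 21.2
finger_force: 30.0
```

jog_arm:
  dp:
    - [0,0,0.001]
    - [0,0,0.001]
    - [0,0,0]
  twist: [0,0,0]

```text
time: 8.88
tool_pos: [542.3, 379.0, 78.0]
tcp_rot: [3.141, -0.0, 1.695]
contact_force: [-0.8, -0.6, -0.3]
grip_width: 21.1
finger_force: 30.0
```

jog_arm:
  dp:
    - [0,0,0]
    - [0,0,0]
    - [0,0,0]
    - [0,0,0]
    - [0,0,0]
    - [0,0,0]
    - [0,0,0]
    - [0,0,0]
  twist: [0,0,0,0,0,0,0,0]
  jaw: 0.0918

```text
time: 9.88
tool_pos: [542.2, 378.9, 77.7]
tcp_rot: [3.142, -0.0, 1.695]
contact_force: [0.1, 0.1, 0.5]
grip_width: 90.9
finger_force: 0.0
```

jog_arm:
  dp:
    - [0,0,-0.015]
    - [0,0,-0.04]
    - [0,0,-0.055]
    - [-0.02,0,-0.04]
    - [-0.045,0,-0.02]
    - [-0.045,0,0]
    - [-0.025,0,0]
    - [0,0,0]
    - [0,0,0]
  twist: [0,0,0,0,0,0,0,0,0]

```text
time: 11.0
tool_pos: [558.9, 245.7, 248.4]
tcp_rot: [3.141, -0.001, 1.695]
contact_force: [-0.1, 1.3, -0.1]
grip_width: 91.6
finger_force: 0.0
```

Run:
```python
from h import *
o=bot.get_obs();print(o["tool_pos"],o["tcp_rot"],o["time"])
w=bot.capture("wrist");cv2.imwrite("pics/w2.png",w)
for l in("holder","lid","tray"):
  for d in bot.masks_of("wrist",l):
    m=d["pixels"].astype(np.uint8); print(l,round(d["confidence"],2),np.round(d["bbox"]).tolist(),m.sum())
v=np.vstack([cv2.resize(w[0:250,140:460],None,fx=2.3,fy=2.3,interpolation=cv2.INTER_CUBIC)])
cv2.imwrite("pics/w2c.png",v)
```

```text
[558.91156295 245.67051632 248.44948792] [ 3.14062715e+00 -7.62603184e-04  1.69492600e+00] 11.0
holder 0.59 [286.0, 183.0, 13.0, 87.0] 767
lid 0.91 [287.0, 50.0, 68.0, 96.0] 6583
lid 0.27 [304.0, 300.0, 22.0, 94.0] 718
tray 0.85 [284.0, 174.0, 75.0, 114.0] 7568
```

View pics/w2c.png

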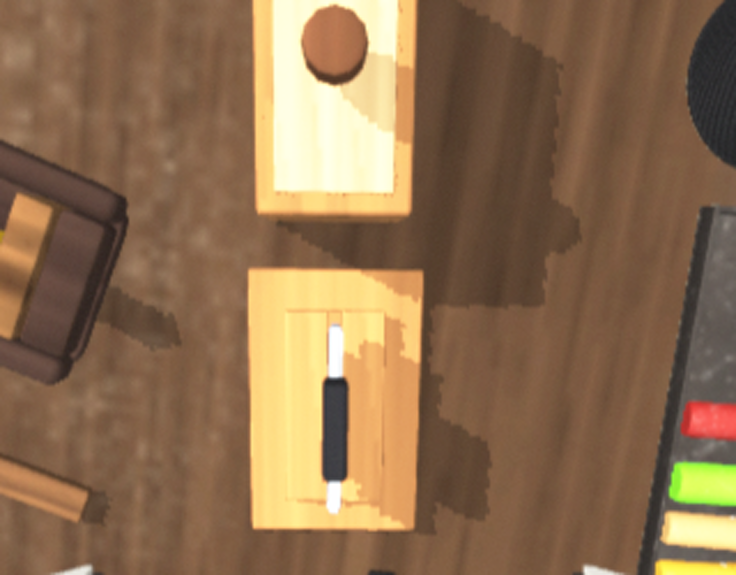

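The lid stands upright beside the tray with a clear gap. The holder's black grip is at crop (335,428), which is image (285.7,186), between plate ends at crop (336,325) and (333,512).

Run:
```python
from h import *
f=lambda c,r,z:ray("wrist",140+c/2.3,c*0+r/2.3,z)
g1=f(335.5,378,74);g2=f(335,480,74);e1=f(336,325,50);e2=f(333.5,513,50)
print(g1,g2,(g1+g2)/2,e1,e2,(e1+e2)/2)
for a,b in((g1,g2),(e1,e2)):
    d=a-b;print(np.hypot(*d[:2]),np.degrees(np.arctan2(-d[0],d[1])))
o=bot.get_obs();y=o["tcp_rot"][2];c=((e1+e2)/2)[:2]-o["tool_pos"][:2]
print("tool dxy",c@[np.cos(y),np.sin(y)],c@[np.sin(y),-np.cos(y)])
```

```text
[556.05609102 266.59991716  74.        ] [560.9100122  225.85410577  74.        ] [558.48305161 246.22701147  74.        ] [553.96917864 284.77268926  50.        ] [562.8325799  204.62129692  50.        ] [558.40087927 244.69699309  50.        ]
41.03390910884505 6.793452114325922
80.63997505057185 6.310314498469453
tool dxy -1.1921795179301968 -0.4245246574512467
```

jog_arm:
  dp:
    - [-0.001,-0.0005,0.04]
    - [0,0,0.055]
    - [0,0,0.055]
    - [0,0,0.037]
    - [0,0,0.018]
    - [0,0,0]
  twist: [0.3,0,0,0,0,0]

```text
time: 11.95
tool_pos: [558.2, 244.2, 42.0]
tcp_rot: [-3.14, 0.0, 1.69]
contact_force: [0.5, 0.0, -0.2]
grip_width: 91.8
finger_force: 0.0
```

jog_arm:
  dp:
    - [0,0,0]
    - [0,0,0]
    - [0,0,0]
    - [0,0,0]
    - [0,0,0]
    - [0,0,0]
    - [0,0,0]
    - [0,0,0]
    - [0,0,0]
    - [0,0,0]
  twist: [0,0,0,0,0,0,0,0,0,0]
  jaw: 0.0

```text
time: 13.2
tool_pos: [558.6, 243.9, 42.7]
tcp_rot: [-3.142, -0.0, 1.689]
contact_force: [0.4, -0.2, 0.5]
grip_width: 9.8
finger_force: 30.0
```

jog_arm:
  dp:
    - [0,0,0]
    - [0,0,0]
    - [0,0,0]
  twist: [0,0,0]

```text
time: 13.58
tool_pos: [558.5, 243.9, 42.7]
tcp_rot: [-3.142, -0.0, 1.69]
contact_force: [-0.1, -0.5, -0.1]
grip_width: 10.0
finger_force: 30.0
```

jog_arm:
  dp:
    - [0,0,-0.015]
    - [0,0,-0.045]
    - [0,0,-0.055]
    - [-0.02,-0.004,-0.045]
    - [-0.045,-0.009,-0.035]
    - [-0.05,-0.01,-0.012]
    - [-0.05,-0.01,0]
    - [-0.045,-0.009,0]
    - [-0.03,-0.005,0]
    - [-0.014,-0.003,0]
  twist: [0,0,0,0,0,0,0,0,0,0]

```text
time: 14.82
tool_pos: [538.9, -15.7, 250.8]
tcp_rot: [3.14, 0.0, 1.688]
contact_force: [-1.0, 0.7, -0.2]
grip_width: 9.8
finger_force: 30.0
```

jog_arm:
  dp:
    - [0,0,0]
    - [0,0,0]
  twist: [0,0]

```text
time: 15.08
tool_pos: [539.1, -13.2, 249.9]
tcp_rot: [3.141, -0.0, 1.69]
contact_force: [0.8, 0.2, -0.2]
grip_width: 10.1
finger_force: 30.0
```

Run:
```python
from h import *
o=bot.get_obs();print(o["tool_pos"],o["tcp_rot"],o["time"],o["contact_force"])
w=bot.capture("wrist");cv2.imwrite("pics/w3.png",w)
for l in("stand","holder"):
  for d in bot.masks_of("wrist",l):
    m=d["pixels"].astype(np.uint8); print(l,round(d["confidence"],2),np.round(d["bbox"]).tolist(),m.sum())
v=cv2.resize(w[90:290,190:370],None,fx=3,fy=3,interpolation=cv2.INTER_CUBIC)
cv2.imwrite("pics/w3c.png",v)
```

```text
[539.06599594 -13.17974399 249.9440014 ] [ 3.14120532e+00 -4.80814316e-04  1.69044799e+00] 15.075 [ 0.82474906  0.20965581 -0.19676306]
holder 0.97 [286.0, 261.0, 29.0, 176.0] 2930
```

View pics/w3c.png

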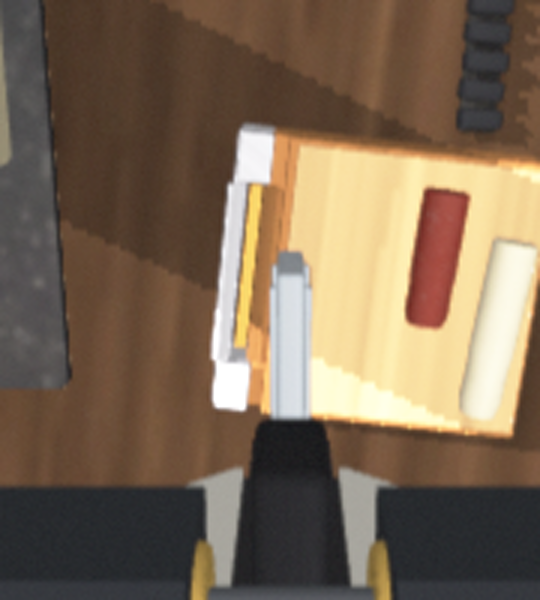

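The slot is visible. The brass bar runs from crop (256,185) to (240,347), with end blocks from (240,125) and (213,408) outward. The aluminium lip is on the left, the seals are at the right, and the holder hangs in the fingers with its tongue at (290,262).

```bash
cat >> h.py <<'E'
def tool(dw,yaw): return np.array([dw[:2]@np.array([np.cos(yaw),np.sin(yaw)]),dw[:2]@np.array([np.sin(yaw),-np.cos(yaw)])])
E
python3 - <<'E'
from h import *
f=lambda c,r,z:ray("wrist",190+c/3,90+r/3,z)
P={k:f(*v) for k,v in dict(Aol=(240,125,40),Aor=(275,128,40),Ail=(235,182,40),Air=(271,184,40),Bil=(217,360,40),Bir=(249,362,40),Bol=(213,408,40),Bor=(246,411,40),backlow=(513,436,40),bar1=(256,186,25),bar2=(240,346,25)).items()}
for k,v in P.items(): print(k,v.round(1))
for a,b in(("Aol","Bol"),("Aor","Bor"),("bar1","bar2"),("Aol","Aor"),("Bor","backlow")):
    d=P[a]-P[b];print(a,b,np.hypot(*d[:2]).round(1),np.degrees(np.arctan2(d[1],d[0])).round(2))
E
```

```text
Aol [518.1  32.   40. ]
Aor [529.4  32.4  40. ]
Ail [518.4  13.6  40. ]
Air [530.2  14.4  40. ]
Bil [518.7 -47.1  40. ]
Bir [529.6 -46.5  40. ]
Bol [519.1 -64.3  40. ]
Bor [530.5 -64.1  40. ]
backlow [623.7 -62.2  40. ]
bar1 [525.2  11.4  25. ]
bar2 [525.8 -45.2  25. ]
Aol Bol 96.3 90.59
Aor Bor 96.5 90.65
bar1 bar2 56.6 90.62
Aol Aor 11.3 -178.0
Bor backlow 93.2 -178.81
```

Run:
```python
from h import *
o=bot.get_obs();T=o["tool_pos"];y=o["tcp_rot"][2];print(T,y)
tx=np.array([np.cos(y),np.sin(y),0]);ty=np.array([np.sin(y),-np.cos(y),0])
for s in(0,1,2):
    print(s,[proj("wrist",T+(s+a)*tx+b*ty-[0,0,z]).round(1) for a,b,z in((28,0,36.7),(28,0,13),(40,-2,12.7),(40,2,12.7))])
yaw=np.pi/2+np.radians(0.8)
d=np.array([525.8,-17.4])-T[:2];print("twist",np.degrees(y-yaw),"tool d after twist",tool(d,yaw))
w=cv2.imread("pics/w3.png")[165:200,270:305];cv2.imwrite("pics/w3d.png",cv2.resize(w,None,fx=14,fy=14,interpolation=cv2.INTER_CUBIC))
```

```text
[539.03777766 -13.18358157 249.68399144] 1.691019786894779
0 [array([285.5, 188.2]), array([285.3, 198.5]), array([280.9, 173.5]), array([289.6, 173.5])]
1 [array([285.4, 186.3]), array([285.3, 196.5]), array([280.9, 171.4]), array([289.6, 171.4])]
2 [array([285.4, 184.5]), array([285.3, 194.4]), array([280.9, 169.2]), array([289.6, 169.2])]
twist 6.08829686218271 tool d after twist [ -4.03117919 -13.29535769]
```

View pics/w3d.png

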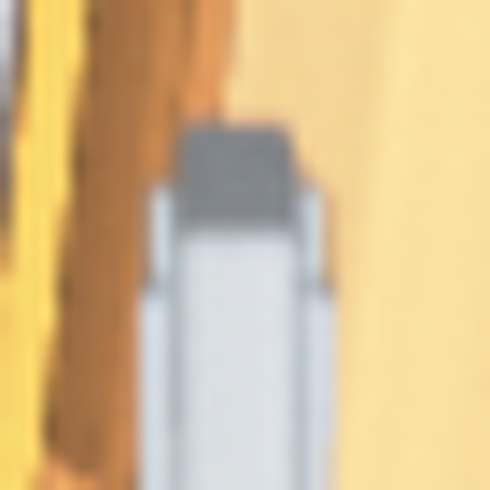

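jog_arm:
  dp:
    - [0,0,0]
    - [-0.0033,-0.0136,0]
    - [0,0,0.03]
    - [0,0,0.04]
    - [0,0,0.04]
    - [0,0,0.025]
    - [0,0,0.01]
    - [0,0,0]
    - [0,0,0]
  twist: [6.1,0,0,0,0,0,0,0,0]

```text
time: 16.35
tool_pos: [526.1, -17.8, 105.9]
tcp_rot: [3.139, 0.0, 1.584]
contact_force: [-0.3, -0.1, -0.8]
grip_width: 9.6
finger_force: 30.0
```

Run:
```python
from h import *
o=bot.get_obs();print(o["tool_pos"],o["tcp_rot"],o["time"],o["contact_force"])
w=bot.capture("wrist");cv2.imwrite("pics/w4.png",w)
s=bot.capture("scene");t=bot.capture("top");cv2.imwrite("pics/s4.png",s);cv2.imwrite("pics/t4.png",t)
v=cv2.resize(w[100:300,190:370],None,fx=3,fy=3,interpolation=cv2.INTER_CUBIC)
cv2.imwrite("pics/w4c.png",v)
```

```text
[526.09045733 -17.80721751 105.9050339 ] [3.13946230e+00 3.25881472e-04 1.58361315e+00] 16.35 [-0.27687058 -0.06328008 -0.8333022 ]
```

View pics/w4c.png

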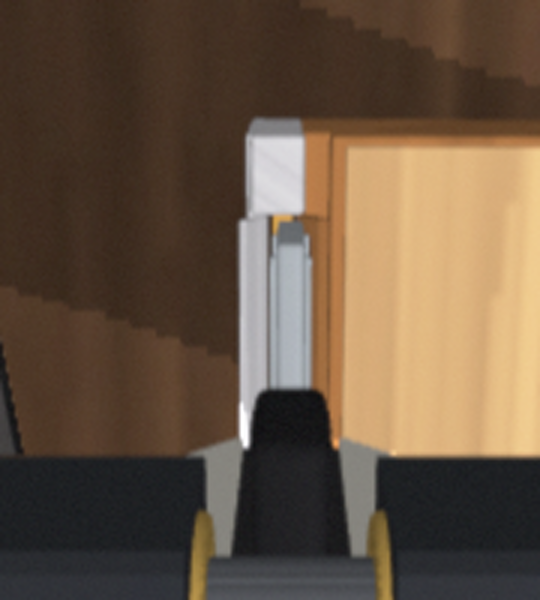

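The slot's far end block is at crop (247–304, 133–214). The holder's plate end, centre (291,228), sits over the slot, with the brass bar just visible at (282,224). I'll compute the remaining offset.

Run:
```python
from h import *
f=lambda c,r,z:ray("wrist",190+c/3,100+r/3,z)
for n,v in dict(ol=(247,135,40),or_=(304,134,40),il=(247,213,40),ir=(303,215,40),lipl=(240,218,40),lipr=(267,218,40),lipl2=(240,440,40),woodedge=(328,216,40),step1=(331,135,40),step2=(333,430,40),barL=(273,225,25)).items(): print(n,f(*v).round(1))
o=bot.get_obs();T=o["tool_pos"];y=o["tcp_rot"][2];print(T,y)
tx=np.array([np.cos(y),np.sin(y),0]);ty=np.array([np.sin(y),-np.cos(y),0])
print([(np.array(proj("wrist",T+a*tx+b*ty-[0,0,z]))*3-[570,300]).round(0).tolist() for a,b,z in((40,-2,12.7),(40,2,12.7),(40,-2,-7.3),(40,2,-7.3),(28,0,36.7))])
```

```text
ol [517.8  30.3  40. ]
or_ [529.1  30.6  40. ]
il [517.8  14.7  40. ]
ir [529.1  14.4  40. ]
lipl [516.4  13.6  40. ]
lipr [521.9  13.7  40. ]
lipl2 [516.4 -34.2  40. ]
woodedge [534.2  14.2  40. ]
step1 [534.5  30.5  40. ]
step2 [536.2 -31.7  40. ]
barL [522.9   9.7  25. ]
[525.95823911 -17.78546837 105.66637773] 1.5833506007920088
[[272.0, 221.0], [298.0, 221.0], [270.0, 246.0], [299.0, 246.0], [285.0, 265.0]]
```

jog_arm:
  dp:
    - [0.001,-0.0008,0]
    - [0,0,0.01]
    - [0,0,0.01]
    - [0,0,0.005]
    - [0,0,0]
    - [0,0,0]
  twist: [0,0,0,0,0,0]

```text
time: 17.25
tool_pos: [524.8, -16.8, 79.8]
tcp_rot: [3.141, -0.0, 1.583]
contact_force: [-0.2, -0.8, -0.3]
grip_width: 9.7
finger_force: 30.0
```

jog_arm:
  dp:
    - [0,0,0.002]
    - [0,0,0.002]
    - [0,0,0.002]
    - [0,0,0.002]
    - [0,0,0]
  twist: [0,0,0,0,0]

```text
time: 17.88
tool_pos: [524.5, -16.7, 71.5]
tcp_rot: [-3.141, -0.0, 1.583]
contact_force: [0.3, -0.3, -1.1]
grip_width: 9.7
finger_force: 30.0
```

jog_arm:
  dp:
    - [0,0,0.002]
    - [0,0,0.002]
    - [0,0,0.002]
    - [0,0,0.0015]
    - [0,0,0]
    - [0,0,0]
  twist: [0,0,0,0,0,0]

```text
time: 18.62
tool_pos: [524.7, -16.7, 64.2]
tcp_rot: [3.141, -0.0, 1.583]
contact_force: [-0.1, -1.0, -1.3]
grip_width: 9.9
finger_force: 30.0
```

Run:
```python
from h import *
o=bot.get_obs();print(o["tool_pos"],o["tcp_rot"],o["time"],o["contact_force"],o["moment"])
w=bot.capture("wrist");cv2.imwrite("pics/w5.png",w)
cv2.imwrite("pics/w5c.png",cv2.resize(w[100:260,210:350],None,fx=3.7,fy=3.7,interpolation=cv2.INTER_CUBIC))
```

```text
[524.67210139 -16.7262503   64.23594148] [ 3.14146951e+00 -8.33216964e-05  1.58302559e+00] 18.625 [-0.12473371 -0.96257246 -1.33976878] [-0.06339739  0.07684282  0.00086759]
```

View pics/w5c.png

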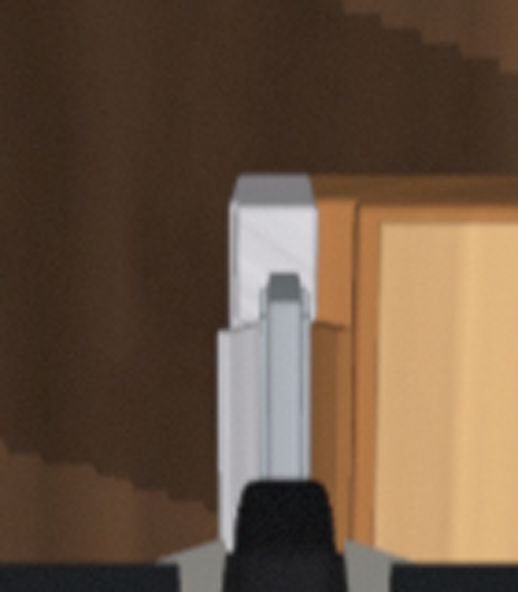

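The tongue is inside the slot, with the plate end at crop (284,285) over the end block and no side force. I'll press down gradually, watching the force.

jog_arm:
  dp:
    - [0,0,0.0015]
    - [0,0,0.0015]
    - [0,0,0.0015]
    - [0,0,0.0015]
    - [0,0,0]
    - [0,0,0]
  twist: [0,0,0,0,0,0]

```text
time: 19.42
tool_pos: [524.7, -16.7, 58.3]
tcp_rot: [3.141, -0.0, 1.583]
contact_force: [-0.9, 0.5, 3.5]
grip_width: 9.4
finger_force: 30.0
```

jog_arm:
  dp:
    - [0,0,0.001]
    - [0,0,0.001]
    - [0,0,0.001]
    - [0,0,0]
    - [0,0,0]
  twist: [0,0,0,0,0]

```text
time: 20.05
tool_pos: [524.7, -16.8, 55.3]
tcp_rot: [3.141, -0.0, 1.583]
contact_force: [-1.8, 0.3, 6.0]
grip_width: 9.8
finger_force: 30.0
```

jog_arm:
  dp:
    - [0,0,0.001]
    - [0,0,0.001]
    - [0,0,0]
    - [0,0,0]
  twist: [0,0,0,0]

```text
time: 20.55
tool_pos: [524.8, -16.8, 53.4]
tcp_rot: [3.141, -0.0, 1.583]
contact_force: [-1.1, 0.1, 6.1]
grip_width: 9.6
finger_force: 30.0
```

jog_arm:
  dp:
    - [0,0,0.0007]
    - [0,0,0]
    - [0,0,0]
  twist: [0,0,0]

```text
time: 20.92
tool_pos: [524.8, -16.8, 52.8]
tcp_rot: [3.141, -0.0, 1.583]
contact_force: [-0.9, 0.1, 6.8]
grip_width: 9.7
finger_force: 30.0
```

jog_arm:
  dp:
    - [0,0,0.0005]
    - [0,0,0]
    - [0,0,0]
  twist: [0,0,0]

```text
time: 21.3
tool_pos: [524.8, -16.7, 52.6]
tcp_rot: [3.141, 0.0, 1.583]
contact_force: [-1.6, 0.3, 10.3]
grip_width: 9.4
finger_force: 30.0
```

jog_arm:
  dp:
    - [0,0,0.0005]
    - [0,0,0]
    - [0,0,0]
  twist: [0,0,0]

```text
time: 21.68
tool_pos: [524.8, -16.7, 52.5]
tcp_rot: [3.141, 0.0, 1.583]
contact_force: [-3.6, -0.1, 13.5]
grip_width: 9.8
finger_force: 30.0
```

Run:
```python
from h import *
w=bot.capture("wrist");s=bot.capture("scene");cv2.imwrite("pics/w6.png",w);cv2.imwrite("pics/s6.png",s)
a=cv2.resize(w[100:260,210:350],(400,457),interpolation=cv2.INTER_CUBIC);b=cv2.resize(s[180:300,240:400],(396,297))
c=np.zeros((457,796,3),np.uint8);c[:,:400]=a;c[:297,400:]=b;cv2.imwrite("pics/f6.png",c)
f=[bot.get_obs()]
for i in range(3): bot.capture("top");f.append(bot.get_obs())
print([(o["time"],o["tool_pos"][2].round(2),o["contact_force"].round(1)) for o in f])
```

```text
[(21.775, np.float64(52.56), array([-3.5,  0.5, 13.9])), (21.825, np.float64(52.57), array([-3.3,  0.6, 14.3])), (21.875, np.float64(52.58), array([-2.7,  1.2, 13.7])), (21.925, np.float64(52.55), array([-3.4,  0.4, 14.1]))]
```

View pics/f6.png

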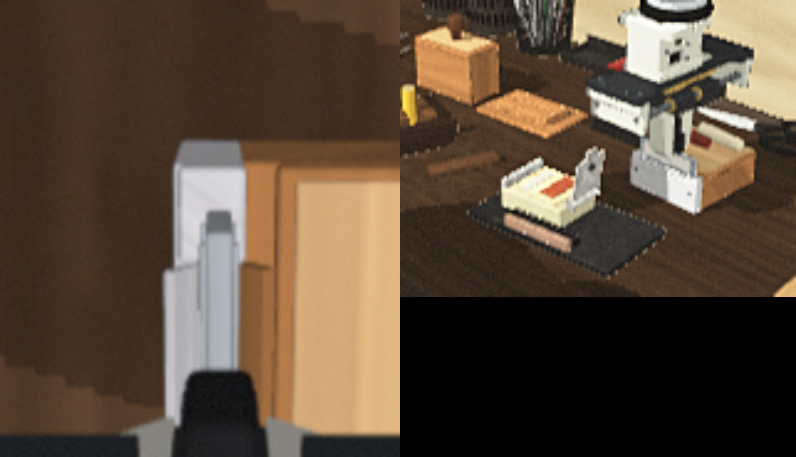

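The shoulders rest on the end blocks. The TCP is at 52.6 mm against an expected 52.7 mm, with a stiff stop at about 14 N. The lid stands upright beside the tray and nothing else has moved. I'll hand it in.

```bash
python3 -c "
from plant import bot
print(bot.close_job())"
```

```text
the job is handed in; nothing more can be done
None
```

The job is handed in: the lid stands upright beside the tray, and the label holder is pressed home in the slot at about 14 N and still gripped; nothing else on the desk moved as far as I could see, and no verdict came back.

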